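Put the sauce tubs away in the counter drawer

TASK

Put the sauce station in order after prep: pull the counter drawer out to its stop, set every sauce tub that is on the counter into a tapered well of the drawer, one to a well, so that it drops fully home, and push the drawer fully shut again. Hang every measuring cup by the eye of its handle on a hook of the stand, one to a hook, at any point of the job, and leave the other things on the counter standing where they are.

Things in the scene. Friction and masses are not known exactly. Their poses are not given: they have to be found in the camera images.
- drawer_box (a joint): how far the drawer is out of its fixed steel counter-top unit (260 deep, 300 wide, 142 tall), m: 0 shut, 0.18 at its stop. Pulled away from the unit along the handle's -x; stays where it is left, resists with about 2 N. The drawer has a flat steel deck, level with the rims of the wells, 78 above the counter; its front stands 50 above the deck
- handle (a point): middle of the drawer's handle: a level round steel bar 10 thick and 140 long along its y, standing 45 (axis) in front of the drawer front, 105 above the counter, 37 below the unit's top, clear above and below. x points into the unit; moves with the drawer
- well1 (a point): tapered steel well in the drawer's deck, 58 across at the mouth, narrowing to 48 at 40 deep, open below. The point is where the origin of a tub lies when fully home, its lid's shoulder resting on the well's rim: 50 below deck and rim. Wells stand 88 apart in a row across the drawer, 75 behind the inside of its front. z up, x into the unit; moves with the drawer
- well2 (a point): tapered steel well in the drawer's deck, 58 across at the mouth, narrowing to 48 at 40 deep, open below. The point is where the origin of a tub lies when fully home, its lid's shoulder resting on the well's rim: 50 below deck and rim. Wells stand 88 apart in a row across the drawer, 75 behind the inside of its front. z up, x into the unit; moves with the drawer
- well3 (a point): tapered steel well in the drawer's deck, 58 across at the mouth, narrowing to 48 at 40 deep, open below. The point is where the origin of a tub lies when fully home, its lid's shoulder resting on the well's rim: 50 below deck and rim. Wells stand 88 apart in a row across the drawer, 75 behind the inside of its front. z up, x into the unit; moves with the drawer
- tub1: sauce tub, one of up to three alike (may be absent): white plastic, tapered, grey screw lid with a white top; 74 tall. Foot 44 across at z=0, widening to 56 at z=50; above it the lid, a straight cylinder 62 across from z=50 to 74 (grip here), its underside the shoulder. Origin at the centre of the foot, z up; stands upright at the start; about 0.18 kg
- tub2: sauce tub, one of up to three alike (may be absent): white plastic, tapered, grey screw lid with a white top; 74 tall. Foot 44 across at z=0, widening to 56 at z=50; above it the lid, a straight cylinder 62 across from z=50 to 74 (grip here), its underside the shoulder. Origin at the centre of the foot, z up; stands upright at the start; about 0.18 kg
- tub3: sauce tub, one of up to three alike (may be absent): white plastic, tapered, grey screw lid with a white top; 74 tall. Foot 44 across at z=0, widening to 56 at z=50; above it the lid, a straight cylinder 62 across from z=50 to 74 (grip here), its underside the shoulder. Origin at the centre of the foot, z up; stands upright at the start; about 0.18 kg
- cup1: dark steel measuring cup, one of up to two alike (may be absent): 48 across, 34 tall, standing mouth up, with a flat handle 14 wide, 5 thick, along its +x at rim level (z=29 to 34), from the cup wall to a ring-shaped eye at its end. Origin at the centre of the cup's underside; about 0.09 kg, balance point about 11 from the cup's axis towards the handle
- cup2: dark steel measuring cup, one of up to two alike (may be absent): 48 across, 34 tall, standing mouth up, with a flat handle 14 wide, 5 thick, along its +x at rim level (z=29 to 34), from the cup wall to a ring-shaped eye at its end. Origin at the centre of the cup's underside; about 0.09 kg, balance point about 11 from the cup's axis towards the handle
- cup1_eye (a point): centre of the eye at the end of that cup's handle: a flat ring 34 across, 5 thick, with a hole 24 across; 125 from the cup's axis along the cup's +x, 31.5 above its underside. Axes as the cup's
- cup2_eye (a point): centre of the eye at the end of that cup's handle: a flat ring 34 across, 5 thick, with a hole 24 across; 125 from the cup's axis along the cup's +x, 31.5 above its underside. Axes as the cup's
- stand: steel stand with two hooks: base 220 wide (y), 12 tall, a post at its origin and a cross bar 170 long at 190 height; the hooks stick out 45 to its -x at y = +70 and -70. Origin at the foot of the post on the counter, z up; fixed to the counter
- hook1 (a point): tip of an upturned wire hook (8 thick) on the fixed stand: the top of the tip. The wire goes 35 straight down from the tip to a bend, whence a level wire runs 45 in the stand's +x to a cross bar. A cup hung on it drops to hang below the wire, free to slide along it and swing. Axes as the stand's
- hook2 (a point): tip of an upturned wire hook (8 thick) on the fixed stand: the top of the tip. The wire goes 35 straight down from the tip to a bend, whence a level wire runs 45 in the stand's +x to a cross bar. A cup hung on it drops to hang below the wire, free to slide along it and swing. Axes as the stand's
- shaker: glass shaker with a steel top, 38 across, 68 tall, standing among the tubs and cups; not part of the job. Origin at the centre of its underside
- oil: green glass oil bottle, 62 across, 200 tall, at the back of the counter; not part of the job. Origin at the centre of its underside
- jar: amber glass jar, 72 across, 100 tall, at the back of the counter; not part of the job. Origin at the centre of its underside

How it is judged:
On the way:
1. the drawer is pulled out to its stop (172 mm or more) (value of joint drawer_box above 0.172 m), for 0.2 s.
At the end, for the whole second after the job is handed in: drawer shut to 8 mm; every tub in its own well, within 4 mm of its axis and of fully home, upright to 0.06 rad; every cup hung by its eye on its own hook (eye centre within 50 mm of the tip seen from above, 15 to 65 mm below it); tubs at rest (under 50 mm/s); a hung cup may still swing (value of joint drawer_box below 0.008 m and ((horizontal distance between tub1 and well1 below 0.004 m and z of tub1 in the frame of well1 between -0.004 and 0.004 m) or (horizontal distance between tub1 and well2 below 0.004 m and z of tub1 in the frame of well2 between -0.004 and 0.004 m) or (horizontal distance between tub1 and well3 below 0.004 m and z of tub1 in the frame of well3 between -0.004 and 0.004 m)) and ((horizontal distance between tub2 and well1 below 0.004 m and z of tub2 in the frame of well1 between -0.004 and 0.004 m) or (horizontal distance between tub2 and well2 below 0.004 m and z of tub2 in the frame of well2 between -0.004 and 0.004 m) or (horizontal distance between tub2 and well3 below 0.004 m and z of tub2 in the frame of well3 between -0.004 and 0.004 m)) and ((horizontal distance between tub3 and well1 below 0.004 m and z of tub3 in the frame of well1 between -0.004 and 0.004 m) or (horizontal distance between tub3 and well2 below 0.004 m and z of tub3 in the frame of well2 between -0.004 and 0.004 m) or (horizontal distance between tub3 and well3 below 0.004 m and z of tub3 in the frame of well3 between -0.004 and 0.004 m)) and angle between each of tub1, tub2, tub3's own z axis and vertical below 0.06 rad and (((horizontal distance between cup1_eye and hook1 below 0.05 m and z of cup1_eye in the frame of hook1 between -0.065 and -0.015 m) and (horizontal distance between cup2_eye and hook2 below 0.05 m and z of cup2_eye in the frame of hook2 between -0.065 and -0.015 m)) or ((horizontal distance between cup1_eye and hook2 below 0.05 m and z of cup1_eye in the frame of hook2 between -0.065 and -0.015 m) and (horizontal distance between cup2_eye and hook1 below 0.05 m and z of cup2_eye in the frame of hook1 between -0.065 and -0.015 m))) and linear speed of each of tub1, tub2, tub3 below 0.05 m/s); the robot touches nothing.
It fails at once if the shaker is knocked over or shoved more than 80 mm (distance of shaker from where it was at the start of the episode above 0.08 m or angle between shaker's own z axis and vertical above 0.8 rad).
It fails at once if the oil is knocked over or shoved more than 80 mm (distance of oil from where it was at the start of the episode above 0.08 m or angle between oil's own z axis and vertical above 0.8 rad).
It fails at once if the jar is knocked over or shoved more than 80 mm (distance of jar from where it was at the start of the episode above 0.08 m or angle between jar's own z axis and vertical above 0.8 rad).
Of tub1, tub2, tub3 only 2 to 3 are there at a start; the rules pass over those that are not, and their reading is None.
Of cup1, cup2 only 1 to 2 are there at a start; the rules pass over those that are not, and their reading is None.
At some moment in a run one of tub1, tub2, tub3 may be knocked a few centimetres aside while the robot is not near it.
It also fails if it takes over 210 s, if anything falls off the work surface, if the arm or the gripper's body presses on something with over 40 N, if the wrist force passes 120 N, or if a joint passes its speed limit or range.

ROBOT

A 6-joint arm with a two-finger parallel gripper is mounted at the origin on the work surface. World frame = base frame: x ahead of the robot, y to its left, z up, the work surface at z = 0. Lengths are in m, angles in rad, forces in N, time in s.
With the tool pointing down it reaches from about 0.35 to 0.85 m from the base axis. Payload 8.1 kg.
Tool frame: the origin (TCP) lies on the centre line of the jaws, within the pads' length; the fingertips stand robot.tips_ahead ahead of it and the grasp point (between the pads) lies 8 mm behind it (robot.tips_ahead is the distance from the TCP to the fingertips, in m); z points along the fingers, y is the direction in which the jaws open and shut (so a half turn about z gives the same grasp; the last joint's range is limited). The gripper opens to 93 mm and grips with 3 to 60 N. Pads are 15 mm wide; open, the fingers measure 128 mm over their backs; the gripper's body (75 mm by 188 mm) begins 65 mm behind the grasp point.
Start: joints at [1.115, 0.13, 1.488, -0, 1.523, -0.085], TCP at [0.217, 0.559, 0.23] pointing down, gripper open.
Joint ranges: [-2.96, 2.96], [-0.89, 2.26], [0.02, 2.5], [-1.34, 4.48], [0, 2.73], [-2.66, 2.66]. Speed limits (rad/s): [2.39, 2.39, 2.79, 3.14, 3.14, 3.14].

INTERFACE

Orientations are given as a rotation vector (axis times angle).
In Python, from plant import monitor, eyes, job, robot gives the robot as it stands.
- The arm moves only by the tool servo_tool, never from a script. Its argument "plan" is a list that holds one entry, the list of rows, each a list of 7 numbers: the closure, from -1 (fully open) to 1 (shut), so that 0 is half open, then the shift along the world's x, y, z in mm, then the turn, a rotation vector about the world's x, y, z in rad. In form: [[[hand, dx, dy, dz, ax, ay, az], ...]]. A call has 1 to 12 rows; each row shifts and turns the commanded pose from where the row before left it; what a row does not reach is not made up. A row lasts 1/10 s, in which the tool goes at most 50 mm and 8.59 degrees, less where a joint would pass 70% of its speed; a pose out of reach is approached as far as the arm can. A call with a gripper value outside its range is refused whole. The fingers move at their own pace and stop on an object; "force" is the grip in N (left out, the last holds). Time passes only in rows, so rows that do not move let the fingers close. It gives the time, the measured TCP pose, the force and the opening at its end, in the units of the state.
- monitor.read_state(): the state, without advancing time (a new reading comes with each control period).
- eyes.read_camera(name): name is "side" or "top" or "wrist"; returns the picture (400x640x3 uint8, red, green, blue); there is no depth.
- eyes.camera_info(name): a dict with "mtx" (3x3 intrinsics, pixels), "R" (3x3) and "t" (3): a world point X has camera coordinates R X + t. Camera axes: x right, y down, z forward; pixel columns grow to the right and rows downward; lengths in m; the calibration is good to about 2 mm. A picture is of the moment at which its call begins: read the wrist's pose just before it. camera_info takes no time and is no camera call; for the wrist camera it gives the pose at the moment of the call.
- job.close_job(): hands the job in, once; it reports no verdict.
The state is a dict: "t": time; "q": joint angles; "dq": joint speeds; "joint_torque": joint torques, N m; "tool_pos": TCP position; "orientation": TCP orientation; "force": force on the tool from outside, world axes, zero at the start; "wrist_torque": the same for the moment, N m; "opening": finger opening in m.
Only numpy, scipy, OpenCV 4.12 (cv2) and the standard library are available. Lean on these libraries where they do the work, as an engineer would, in place of code of your own. Each camera call takes 0.05 s, during which the arm holds its last target. There are 200 camera calls.

## Working session

There is one attempt and no reset: what is moved stays moved. The work goes in short steps, Python scripts to look and compute and a tool call to move; the robot and the scene stay as the last step left them, time stands still between calls to the robot, and variables do not carry over. Pictures are saved under pics/ and viewed, about 12 in all and at most 16, crops included, and the job is handed in when it is done.

Besides the shell and the picture viewer there is one more tool, called after "Emit:" by a JSON object that holds its "fn" and its "kwargs". servo_tool: Moves the arm, as the interface text tells. Its arguments: {"type":"object","properties":{"plan":{"type":"array"},"force":{"type":"number"}},"required":["plan"]}

```bash
mkdir -p pics; cat > h.py <<'E'
import numpy as np, cv2
from plant import monitor, eyes, job, robot
def cam(n):
    i=eyes.camera_info(n); return np.array(i["mtx"]),np.array(i["R"]),np.array(i["t"]).ravel()
def ray(c,p):
    K,R,t=c; d=R.T@np.linalg.solve(K,[p[0],p[1],1.]); return -R.T@t,d
def onz(c,p,z):
    o,d=ray(c,p); return o+d*(z-o[2])/d[2]
def proj(c,X):
    K,R,t=c; v=K@(R@np.asarray(X,float)+t); return v[:2]/v[2]
def tri(c1,p1,c2,p2):
    o1,d1=ray(c1,p1);o2,d2=ray(c2,p2);A=np.c_[d1,-d2];s=np.linalg.lstsq(A,o2-o1,rcond=None)[0]
    a,b=o1+d1*s[0],o2+d2*s[1];return (a+b)/2,np.linalg.norm(a-b)
def shot(n,f=None):
    c=cam(n);im=eyes.read_camera(n)
    if f: cv2.imwrite(f"pics/{f}.png",im[:,:,::-1])
    return c,im
def st():
    s=monitor.read_state(); print({k:np.round(s[k],4).tolist() for k in("t","q","tool_pos","orientation","force","opening")}); return s
E
python3 - <<'E'
from h import *
st(); print(robot.tips_ahead)
for n in("top","side","wrist"):
    c,im=shot(n,n+"0"); print(n,c[0].tolist(),(-c[1].T@c[2]).round(3),c[1][2].round(3),c[1][0].round(3))
a=np.vstack([cv2.imread("pics/top0.png"),cv2.imread("pics/side0.png")]);
E
```

```text
{'t': 0.0, 'q': [1.1146, 0.1312, 1.4892, -0.0, 1.523, -0.0854], 'tool_pos': [0.2172, 0.5588, 0.2286], 'orientation': [-0.579, -3.0873, 0.0027], 'force': [-0.6338, -0.8415, 0.2947], 'opening': 0.093}
0.011
top [[504.50266177194516, 0.0, 327.459216379915], [0.0, 504.50266177194516, 195.50948242982733], [0.0, 0.0, 1.0]] [0.43  0.049 1.676] [ 0.099 -0.021 -0.995] [ 0.003 -1.     0.022]
side [[418.1121423559373, 0.0, 321.7884750795935], [0.0, 418.1121423559373, 204.81624574052822], [0.0, 0.0, 1.0]] [-0.03  -0.561  0.762] [ 0.594  0.57  -0.567] [ 0.704 -0.71   0.025]
wrist [[337.01334617654885, 0.0, 313.5882870930762], [0.0, 337.01334617654885, 202.36693483788204], [0.0, 0.0, 1.0]] [0.149 0.587 0.384] [ 0.25  -0.098 -0.963] [ 0.362  0.932 -0.001]
```

View pics/top0.png

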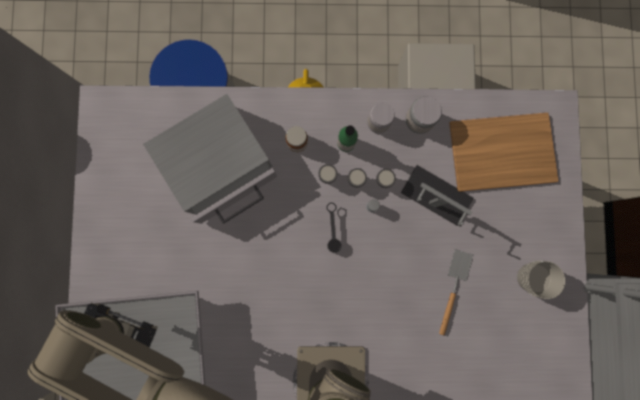

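View pics/side0.png

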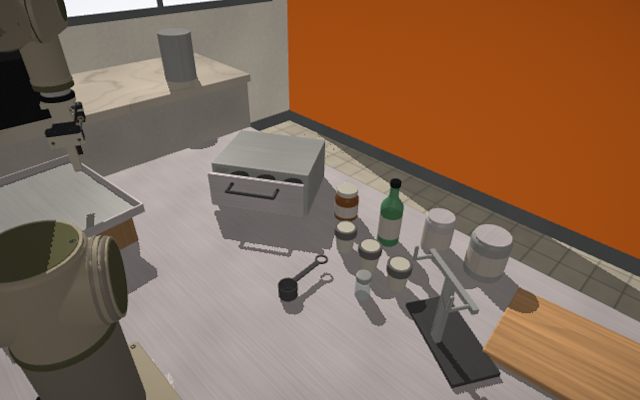

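Top: three tubs near (328,174), (357,178), (386,178); shaker at (374,206); one cup at (334,245) with its eye at (332,207), and the ring at (342,212) is its shadow. The drawer front runs from (195,215) to (272,170), the handle from (219,218) to (262,192). The stand is at (438,195).

```bash
python3 - <<'E'
from h import *
a=cv2.imread("pics/top0.png")[90:260,140:480]; b=cv2.imread("pics/side0.png")[120:390,200:520]
a=cv2.resize(a,None,fx=2.2,fy=2.2,interpolation=cv2.INTER_CUBIC)
cv2.imwrite("pics/topz.png",a)
b=cv2.resize(b,None,fx=2.2,fy=2.2,interpolation=cv2.INTER_CUBIC);cv2.imwrite("pics/sidez.png",b)
T=cam("top");S=cam("side")
for n,p,q,z in [("tubA",(328,174),(346,229),.074),("tubB",(357,178),(370,246),.074),("tubC",(386,178),(399,264),.074),("shaker",(374,205),(364,276),.068),("eye",(332,207),(321,259),.0315),("cup",(334,245),(288,283),.034),("hL",(219,218),(229,191),.105),("hR",(262,192),(277,195),.105)]:
    print(n,onz(T,p,z).round(3),onz(S,q,z).round(3),*[np.round(v,3) for v in tri(T,p,S,q)])
E
```

```text
tubA [0.659 0.013 0.074] [0.656 0.004 0.074] [0.662 0.011 0.067] 0.004
tubB [ 0.647 -0.08   0.074] [ 0.648 -0.085  0.074] [ 0.649 -0.082  0.072] 0.005
tubC [ 0.647 -0.173  0.074] [ 0.647 -0.176  0.074] [ 0.648 -0.175  0.072] 0.002
shaker [ 0.561 -0.135  0.068] [ 0.559 -0.141  0.068] [ 0.562 -0.137  0.063] 0.003
eye [ 0.556 -0.001  0.032] [ 0.557 -0.001  0.031] [ 0.557 -0.002  0.032] 0.0
cup [ 0.433 -0.008  0.034] [ 0.437 -0.008  0.034] [ 0.434 -0.009  0.036] 0.004
hL [0.515 0.351 0.105] [0.512 0.33  0.105] [0.519 0.351 0.092] 0.009
hR [0.597 0.22  0.105] [0.599 0.22  0.105] [0.597 0.219 0.106] 0.002
```

View pics/topz.png

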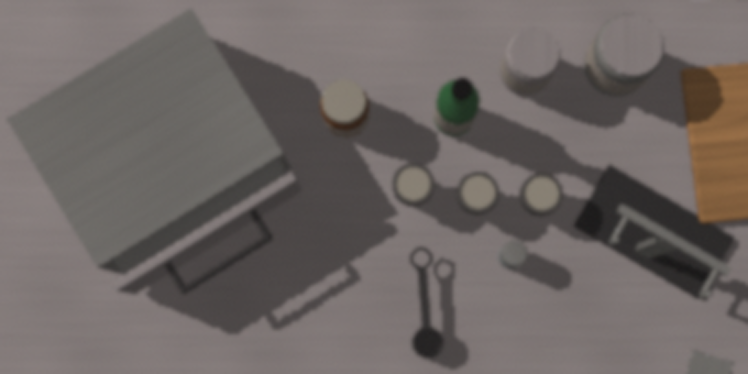

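View pics/sidez.png

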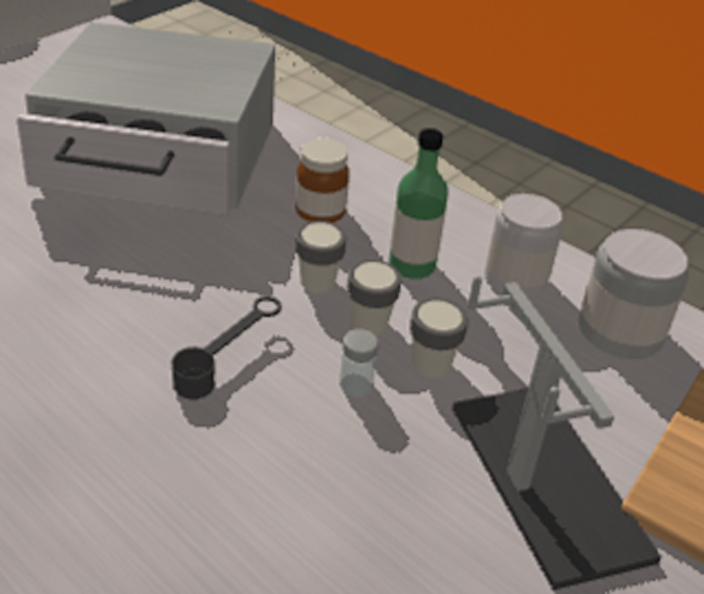

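Three tubs and one cup; heights agree with the text, and the drawer's yaw is about 32°. I move over the handle for a close look with the wrist camera.

Emit:
{"fn": "servo_tool", "kwargs": {"plan": [[[-1,32,-28,2,0,0,-0.064],[-1,32,-28,2,0,0,-0.064],[-1,32,-28,2,0,0,-0.064],[-1,32,-28,2,0,0,-0.064],[-1,32,-28,2,0,0,-0.064],[-1,32,-28,2,0,0,-0.064],[-1,32,-28,2,0,0,-0.064],[-1,32,-28,2,0,0,-0.064],[-1,32,-28,2,0,0,-0.064],[-1,32,-28,2,0,0,-0.064],[0,0,0,0,0,0,0]]], "force": 30}}

```text
t: 1.25
tool_pos: [0.5405, 0.2752, 0.2493]
orientation: [1.53, 2.742, -0.002]
force: [-0.7, 1.8, -0.1]
opening: 0.0889
```

```bash
python3 - <<'E'
from h import *
st(); c,im=shot("wrist","w1"); np.savez("w1.npz",K=c[0],R=c[1],t=c[2])
E
```

```text
{'t': 1.25, 'q': [0.3875, 0.1407, 1.4413, -0.0017, 1.5595, -0.1654], 'tool_pos': [0.5405, 0.2752, 0.2493], 'orientation': [1.53, 2.7423, -0.0016], 'force': [-0.7225, 1.764, -0.1107], 'opening': 0.0889}
```

View pics/w1.png

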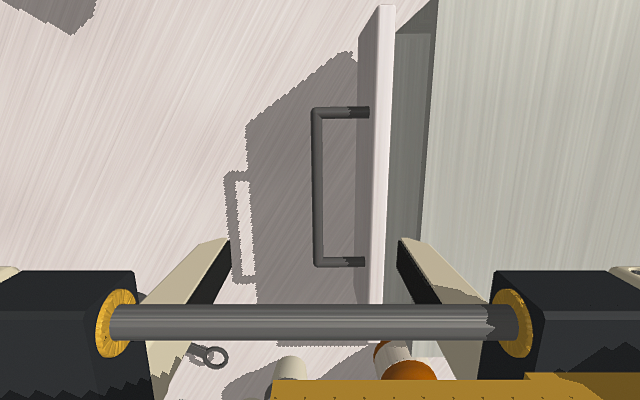

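Wrist view: the bar's axis runs from about (318,112) to (320,263), and the front panel is at x≈385. The drawer already stands slightly ajar.

```bash
python3 - <<'E'
from h import *
w=np.load("w1.npz");c=(w["K"],w["R"],w["t"])
im=cv2.imread("pics/w1.png")
for r in(140,190,240): print(r,im[r,300:340,1].tolist())
a=onz(c,(317.5,112),.105);b=onz(c,(319.5,263),.105);print(a,b,np.linalg.norm(a-b),(a+b)/2,np.arctan2(a[1]-b[1],a[0]-b[0])-np.pi/2)
T=cam("top"); print(proj(T,a),proj(T,b),proj(cam("side"),a),proj(cam("side"),b))
s=monitor.read_state();print(np.arctan2(*cv2.Rodrigues(np.array(s["orientation"]))[0][[1,0],1]))
E
```

```text
140 [122, 126, 122, 122, 124, 120, 117, 121, 125, 125, 138, 47, 43, 56, 66, 79, 85, 85, 88, 91, 94, 87, 112, 124, 125, 125, 123, 122, 125, 129, 127, 125, 125, 123, 122, 122, 120, 122, 124, 123]
190 [130, 127, 122, 122, 123, 127, 127, 123, 128, 129, 130, 112, 45, 43, 60, 71, 82, 85, 86, 89, 93, 91, 90, 127, 130, 129, 126, 125, 125, 128, 130, 129, 130, 129, 128, 127, 126, 127, 125, 125]
240 [130, 126, 125, 127, 128, 130, 131, 125, 127, 126, 124, 133, 91, 41, 50, 65, 75, 81, 83, 85, 92, 94, 83, 128, 127, 127, 125, 124, 125, 125, 125, 128, 128, 124, 126, 127, 124, 123, 125, 124]
[0.5068687  0.33878644 0.105     ] [0.58337561 0.21948637 0.105     ] 0.14172443030265425 [0.54512215 0.2791364  0.105     ] 0.5702335464473243
[223.02290451 220.59133076] [261.99517353 196.24857276] [225.73323771 190.49479133] [272.89243983 197.20212853]
0.5560420003884727
```

Emit:
{"fn": "servo_tool", "kwargs": {"plan": [[[0.35,4,4,0,0,0,0.014],[0.35,0,0,-30,0,0,0],[0.35,0,0,-40,0,0,0],[0.35,0,0,-40,0,0,0],[0.35,0,0,-30,0,0,0],[0.35,0,0,-12,0,0,0],[0.35,0,0,0,0,0,0],[1,0,0,0,0,0,0],[1,0,0,0,0,0,0],[1,0,0,0,0,0,0],[1,0,0,0,0,0,0]]], "force": 30}}

```text
t: 2.4
tool_pos: [0.5424, 0.2838, 0.0997]
orientation: [1.501, 2.758, 0.004]
force: [-1.9, -1.3, 7.0]
opening: 0.0089
```

Emit:
{"fn": "servo_tool", "kwargs": {"plan": [[[1,-8,-5,0,0,0,0],[1,-17,-11,0,0,0,0],[1,-17,-11,0,0,0,0],[1,-17,-11,0,0,0,0],[1,-17,-11,0,0,0,0],[1,-17,-11,0,0,0,0],[1,-17,-11,0,0,0,0],[1,-17,-10,0,0,0,0],[1,-8,-5,0,0,0,0],[1,-4,-3,0,0,0,0],[1,0,0,0,0,0,0]]]}}

```text
t: 3.5
tool_pos: [0.4091, 0.1987, 0.1]
orientation: [1.497, 2.75, 0.029]
force: [35.9, 28.3, -28.5]
opening: 0.009
```

Emit:
{"fn": "servo_tool", "kwargs": {"plan": [[[1,4,3,0,0,0,0],[1,0,0,0,0,0,0],[0.35,0,0,0,0,0,0],[0.35,0,0,0,0,0,0],[0.35,0,0,0,0,0,0],[0.35,0,0,30,0,0,0],[0.35,0,0,40,0,0,0],[0.35,30,9,40,0,0,0],[0.35,36,10,40,0,0,0],[0.35,36,10,30,0,0,0],[0.35,35,10,20,0,0,0],[-0.5,0,0,0,0,0,0]]]}}

```text
t: 4.7
tool_pos: [0.5435, 0.2358, 0.2951]
orientation: [1.502, 2.757, 0.003]
force: [-1.2, 0.1, -0.2]
opening: 0.035
```

```bash
python3 - <<'E'
from h import *
st(); c,im=shot("wrist","w2"); np.savez("w2.npz",K=c[0],R=c[1],t=c[2])
shot("top","top2")
E
```

```text
{'t': 4.7, 'q': [0.3229, 0.0891, 1.4143, -0.0003, 1.6352, -0.2502], 'tool_pos': [0.5435, 0.2358, 0.2951], 'orientation': [1.5018, 2.7568, 0.0031], 'force': [-1.2059, 0.0995, -0.1677], 'opening': 0.035}
```

View pics/w2.png

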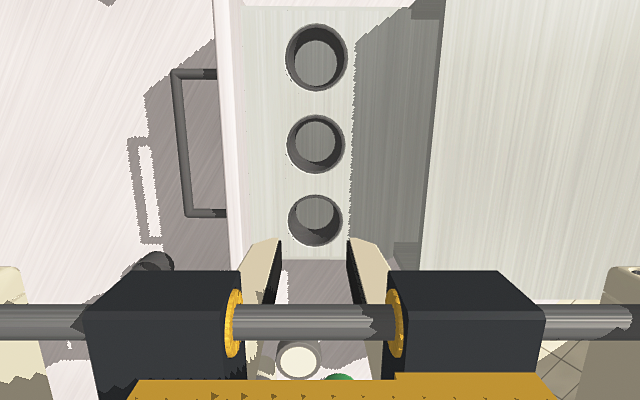

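The drawer is out; the wells sit at about (317,57), (316,144) and (315,220). I fit them on the deck plane, and check deck height against the top view.

```bash
cat >> h.py <<'E'
def blobs(im,mask,lo,hi,box=None):
    cs,_=cv2.findContours(mask.astype(np.uint8),cv2.RETR_EXTERNAL,cv2.CHAIN_APPROX_NONE); out=[]
    for k in cs:
        a=cv2.contourArea(k); h=cv2.convexHull(k)
        if lo<a<hi and a/cv2.contourArea(h)>.85 and k[:,0,:].min()>0: out.append(h[:,0,:])
    return out
def circ(c,h,z):
    P=np.array([onz(c,p,z)[:2] for p in h]); A=np.c_[2*P,np.ones(len(P))]
    s=np.linalg.lstsq(A,(P**2).sum(1),rcond=None)[0]; return s[:2],2*np.sqrt(s[2]+s[:2]@s[:2])
E
python3 - <<'E'
from h import *
w=np.load("w2.npz");c=(w["K"],w["R"],w["t"])
g=cv2.imread("pics/w2.png",0); print(g[144,270:360:3].tolist())
top=cv2.imread("pics/top2.png",0);T=cam("top")
m=(g<190);m[:, :250]=0;m[:,352:]=0;m[250:]=0
ct={}
for h in blobs(g,m,800,9000):
    e=cv2.fitEllipse(h); p,d=circ(c,h,.078); print("w",np.round(e[0],1),p.round(4),round(d,4),"top px",proj(T,[*p,.078]).round(1))
# top view wells
z=top[90:260,140:340]; 
big=cv2.resize(z,None,fx=4,fy=4,interpolation=cv2.INTER_CUBIC); cv2.imwrite("pics/top2z.png",big)
hb=onz(c,(178,145),.105);print("handle",hb)
E
```

```text
[220, 219, 215, 217, 213, 244, 99, 95, 90, 130, 131, 130, 126, 135, 129, 131, 134, 134, 134, 133, 128, 130, 46, 52, 91, 162, 213, 125, 134, 136]
w [314.9 220.1] [0.5743 0.1946] 0.0644 top px [270.7 200. ]
w [315.5 143.7] [0.527  0.2689] 0.0645 top px [247.  214.7]
w [316.   57.2] [0.4797 0.3426] 0.0649 top px [223.2 229.6]
handle [0.40847533 0.19497233 0.105     ]
```

View pics/top2z.png

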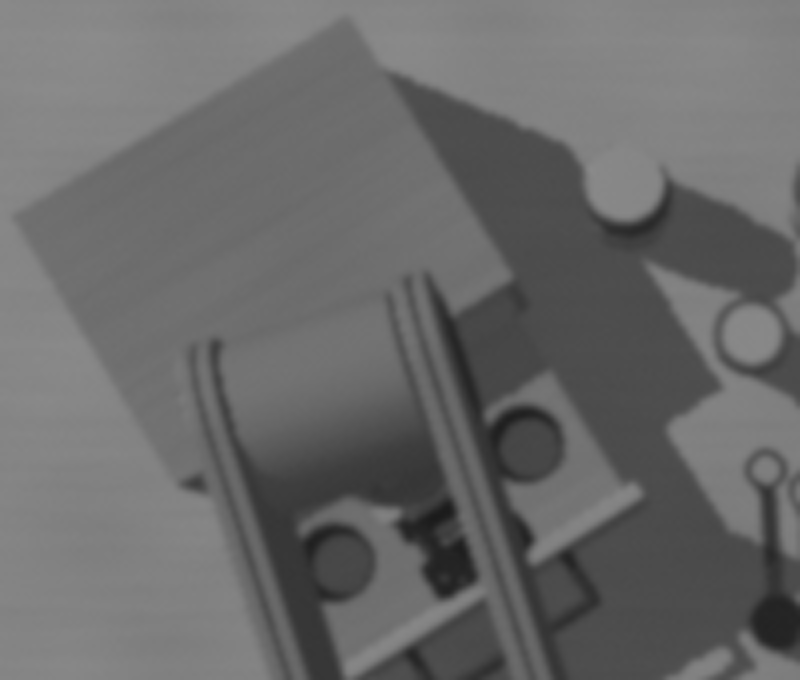

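Well spacing comes out at 88.1 mm against 88, and the top view agrees to about 1 px. The yaw is 0.567. Next I look at the tubs and stand.

Emit:
{"fn": "servo_tool", "kwargs": {"plan": [[[-1,6,-39,4,0,0,-0.057],[-1,6,-39,4,0,0,-0.057],[-1,6,-39,4,0,0,-0.057],[-1,6,-39,4,0,0,-0.057],[-1,6,-39,4,0,0,-0.057],[-1,6,-39,4,0,0,-0.057],[-1,6,-39,4,0,0,-0.057],[-1,6,-39,4,0,0,-0.057],[-1,6,-39,4,0,0,-0.057],[-1,6,-39,4,0,0,-0.057],[-1,0,0,0,0,0,0]]]}}

```text
t: 5.9
tool_pos: [0.598, -0.1588, 0.3324]
orientation: [-2.223, -2.218, 0.003]
force: [0.5, 0.5, -0.2]
opening: 0.0929
```

```bash
python3 - <<'E'
from h import *
st(); c,im=shot("wrist","w3"); np.savez("w3.npz",K=c[0],R=c[1],t=c[2])
E
```

```text
{'t': 5.9, 'q': [-0.3415, 0.1654, 1.2645, -0.0016, 1.7134, -0.3393], 'tool_pos': [0.598, -0.1588, 0.3324], 'orientation': [-2.2235, -2.2181, 0.0034], 'force': [0.4533, 0.5196, -0.2261], 'opening': 0.0929}
```

View pics/w3.png

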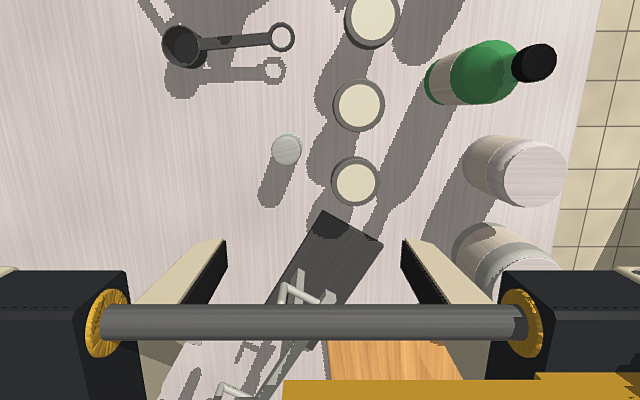

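Tubs at (372,17), (358,104), (356,181); cup (184,46) with eye (281,37); shaker (286,150); oil base near (435,82); the stand's hooks lie by the gripper bar.

```bash
python3 - <<'E'
from h import *
w=np.load("w3.npz");c=(w["K"],w["R"],w["t"])
im=cv2.imread("pics/w3.png").astype(int)
T=cam("top");t0=cv2.imread("pics/top0.png").astype(int)
def cream(i): return ((i[:,:,2]-i[:,:,0]>15)&(i[:,:,2]>120)&(i[:,:,1]>115))
print(im[104,358],im[70,358],t0[178,357])
mt=cream(t0); mt[:160]=0;mt[195:]=0;mt[:,:315]=0;mt[:,400:]=0
tops=[cv2.fitEllipse(h)[0] for h in blobs(t0,mt,30,900)]; print("top",np.round(tops,1))
m=cream(im); m[250:]=0;m[:,:320]=0;m[:,410:]=0
for h in blobs(im,m,300,9000):
    e=cv2.fitEllipse(h)[0]; p,d=circ(c,h,.074); q=[tri(c,e,T,x) for x in tops]
    print("tub",np.round(e,1),p.round(4),round(d,4),[ (a.round(4),round(r,4)) for a,r in q if r<.01])
print("eye",onz(c,(281,37),.034),"cup",onz(c,(184,46),.034))
print("eye tri",tri(c,(281,37),T,(331.6,206.8)))
for n,p,z in(("shaker",(286,147),.068),("oilbase",(437,84),.0),("oilcap",(537,62),.2)): print(n,onz(c,p,z))
E
```

```text
[191 215 223] [118 121 126] [116 128 136]
top [[385.9 177.4]
 [357.  176.9]
 [327.4 173.1]]
tub [405.8 221.9] [ 0.7136 -0.2321] 0.0642 []
tub [355.5 182.5] [ 0.6509 -0.1734] 0.0482 [(array([ 0.6507, -0.1739,  0.0693]), np.float64(0.0014)), (array([ 0.5632, -0.0267,  0.7424]), np.float64(0.0096)), (array([0.5288, 0.0347, 1.0242]), np.float64(0.0086))]
tub [358.9 105. ] [ 0.652  -0.0802] 0.0483 [(array([ 0.5671, -0.0849,  0.7087]), np.float64(0.0091)), (array([ 0.651 , -0.0799,  0.0748]), np.float64(0.0017))]
eye [0.55858333 0.00103995 0.034     ] cup [ 0.4381965  -0.00882666  0.034     ]
eye tri (array([5.57763515e-01, 5.36925344e-04, 3.34224725e-02]), np.float64(0.0019588450288448842))
shaker [ 0.56434854 -0.12940163  0.068     ]
oilbase [ 0.76707005 -0.05183598  0.        ]
oilcap [ 0.77593255 -0.04827177  0.2       ]
```

```bash
python3 - <<'E'
from h import *
w=np.load("w3.npz");c=(w["K"],w["R"],w["t"]);S=cam("side");T=cam("top")
for n,a,b in(("barL",(422.5,184.5),(432.7,251.8)),("barR",(466,213),(472.7,308.6)),("tipL",(418.5,199.5),(416,248.6)),("tipR",(463,224),(452.7,297.3))): print(n,*tri(T,a,S,b))
for n,p in(("b1",(323,212)),("b2",(383,243))): print(n,onz(c,p,.012))
a=cv2.imread("pics/top0.png")[160:250,390:530]; a=cv2.resize(a,None,fx=5,fy=5,interpolation=cv2.INTER_CUBIC)
b=cv2.imread("pics/w3.png")[205:305,230:370]; b=cv2.resize(b,None,fx=5,fy=5,interpolation=cv2.INTER_CUBIC)[-300:]
b=cv2.imread("pics/side0.png")[235:355,400:500]; b=cv2.resize(b,None,fx=5,fy=5,interpolation=cv2.INTER_CUBIC)
a=cv2.resize(a,(0,0),fx=.8,fy=.8); o=np.zeros((600,800,3),np.uint8)
a=cv2.resize(cv2.imread("pics/top0.png")[165:245,400:475],None,fx=4,fy=4,interpolation=cv2.INTER_CUBIC); o[:a.shape[0],:300]=a; o[:600,300:800]=b
cv2.imwrite("pics/hk.png",o)
E
```

```text
barL [ 0.61368033 -0.26729517  0.19016452] 0.002715489864213716
barR [ 0.53107178 -0.39931931  0.18853012] 0.009566069266158043
tipL [ 0.56729731 -0.25065538  0.21584278] 0.005738687253666314
tipR [ 0.49491945 -0.37548923  0.22611578] 0.002683031112688193
b1 [ 0.61200041 -0.23102823  0.012     ]
b2 [ 0.70321289 -0.28033723  0.012     ]
```

View pics/hk.png

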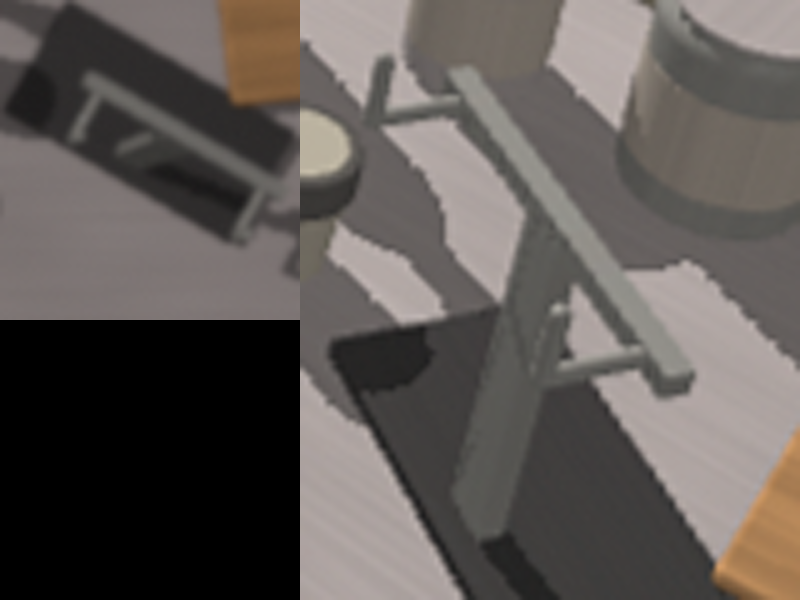

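Hook tip (L) comes to about (0.568, -0.254, 0.222), stand yaw about -0.56. I pick the tub nearest the stand (C) first, at yaw 0, clear of the hook and the oil.

Emit:
{"fn": "servo_tool", "kwargs": {"plan": [[[-1,27,-8,-20,0,0,0],[-1,26,-7,-35,0,0,0],[-1,0,0,-45,0,0,0],[-1,0,0,-45,0,0,0],[-1,0,0,-45,0,0,0],[-1,0,0,-40,0,0,0],[-1,0,0,-25,0,0,0],[-1,0,0,-12,0,0,0],[-1,0,0,0,0,0,0]]], "force": 25}}

```text
t: 6.85
tool_pos: [0.6507, -0.168, 0.0643]
orientation: [-2.213, -2.224, 0.003]
force: [-0.5, -0.5, -0.4]
opening: 0.0926
```

Emit:
{"fn": "servo_tool", "kwargs": {"plan": [[[1,0,0,0,0,0,0],[1,0,0,0,0,0,0],[1,0,0,0,0,0,0],[1,0,0,0,0,0,0],[1,0,0,0,0,0,0],[1,0,0,0,0,0,0]]]}}

```text
t: 7.45
tool_pos: [0.6531, -0.1701, 0.0676]
orientation: [2.217, 2.225, 0.0]
force: [-3.8, 0.2, 4.9]
opening: 0.062
```

Emit:
{"fn": "servo_tool", "kwargs": {"plan": [[[1,0,0,20,0,0,0],[1,0,0,40,0,0,0],[1,0,0,45,0,0,0],[1,0,0,45,0,0,0],[1,0,0,40,0,0,0],[1,0,0,20,0,0,0],[1,-7,22,0,0,0,0.023],[1,-14,43,0,0,0,0.047],[1,-14,43,0,0,0,0.047],[1,-14,43,0,0,0,0.047],[1,-14,43,0,0,0,0.047],[1,-14,43,0,0,0,0.047]]]}}

```text
t: 8.65
tool_pos: [0.5748, 0.0688, 0.276]
orientation: [-1.91, -2.494, 0.0]
force: [1.2, 0.8, -2.4]
opening: 0.0617
```

Emit:
{"fn": "servo_tool", "kwargs": {"plan": [[[1,-14,43,0,0,0,0.047],[1,-14,43,0,0,0,0.047],[1,-14,43,0,0,0,0.047],[1,-14,43,0,0,0,0.047],[1,-14,43,0,0,0,0.047],[1,-14,43,0,0,0,0.047],[1,-14,43,0,0,0,0.047],[1,0,0,0,0,0,0],[1,0,0,0,0,0,0]]]}}

```text
t: 9.55
tool_pos: [0.477, 0.369, 0.2758]
orientation: [-1.475, -2.773, 0.002]
force: [0.9, -0.0, -3.2]
opening: 0.0614
```

```bash
python3 - <<'E'
from h import *
s=st(); c,im=shot("wrist","w4"); np.savez("w4.npz",K=c[0],R=c[1],t=c[2])
E
```

```text
{'t': 9.55, 'q': [0.5736, 0.1253, 1.4102, -0.0002, 1.6072, -0.0196], 'tool_pos': [0.477, 0.369, 0.2758], 'orientation': [-1.4751, -2.7734, 0.0017], 'force': [0.9258, -0.0426, -3.2494], 'opening': 0.0614}
```

View pics/w4.png

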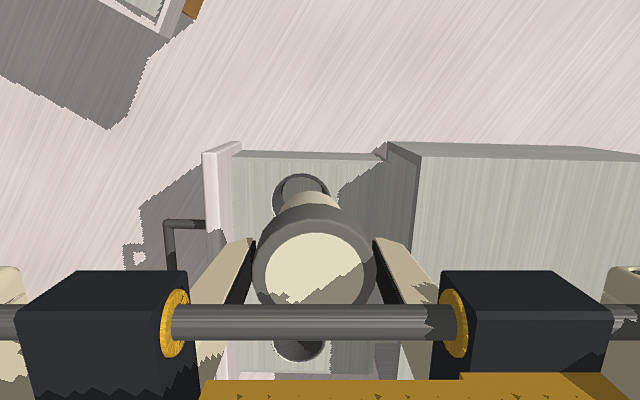

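The lid is held centred between the pads and upright, with well3 at (300,190) behind it. I measure the tub's offset along the pads.

```bash
python3 - <<'E'
from h import *
w=np.load("w4.npz");c=(w["K"],w["R"],w["t"]);i=cv2.imread("pics/w4.png").astype(int)
m=((i[:,:,2]-i[:,:,0]>15)&(i[:,:,1]>115)); m[304:]=0;m[:225]=0;m[:,:262]=0;m[:,365:]=0
P=[(x,np.where(m[:,x])[0].min()) for x in range(285,345,4)]
p,d=circ(c,P,.2845);tcp=np.array([.477,.369]);y=np.array([.829,.559]);x=np.array([-.559,.829])
print(p,d,"along jaw",(p-tcp)@y,"along pads",(p-tcp)@x)
E
```

```text
[0.48075222 0.36730448] 0.046703762832427054 along jaw 0.0021627897691847914 along pads -0.0035030772858709223
```

Emit:
{"fn": "servo_tool", "kwargs": {"plan": [[[1,-1,-25,0,0,0,-0.025],[1,0,0,0,0,0,0],[1,0,0,-40,0,0,0],[1,0,0,-45,0,0,0],[1,0,0,-25,0,0,0],[1,0,0,-20,0,0,0],[1,0,0,-15,0,0,0],[1,0,0,-15,0,0,0],[1,0,0,-10,0,0,0],[1,0,0,-8,0,0,0],[1,0,0,0,0,0,0]]]}}

```text
t: 10.7
tool_pos: [0.4777, 0.3435, 0.0984]
orientation: [1.513, 2.752, 0.002]
force: [3.2, 0.4, -5.4]
opening: 0.0614
```

Emit:
{"fn": "servo_tool", "kwargs": {"plan": [[[-1,0,0,0,0,0,0],[-1,0,0,0,0,0,0],[-1,0,0,0,0,0,0],[-1,0,0,0,0,0,0],[-1,0,0,25,0,0,0],[-1,0,0,40,0,0,0],[-1,0,0,45,0,0,0],[-1,0,0,45,0,0,0],[-1,6,-20,35,0,0,-0.025],[-1,12,-40,15,0,0,-0.052],[-1,12,-40,10,0,0,-0.052],[-1,12,-40,5,0,0,-0.052]]]}}

```text
t: 11.9
tool_pos: [0.5193, 0.2022, 0.3206]
orientation: [1.756, 2.603, 0.003]
force: [0.8, 0.5, 0.1]
opening: 0.093
```

Emit:
{"fn": "servo_tool", "kwargs": {"plan": [[[-1,12,-40,5,0,0,-0.052],[-1,12,-40,5,0,0,-0.052],[-1,12,-40,0,0,0,-0.052],[-1,12,-40,0,0,0,-0.052],[-1,12,-40,0,0,0,-0.052],[-1,12,-40,0,0,0,-0.052],[-1,12,-40,0,0,0,-0.052],[-1,12,-14,0,0,0,-0.052],[-1,6,0,0,0,0,-0.02],[-1,0,0,0,0,0,0]]]}}

```text
t: 12.9
tool_pos: [0.6211, -0.0904, 0.3282]
orientation: [-2.277, -2.163, -0.0]
force: [0.1, 0.1, -0.5]
opening: 0.0929
```

```bash
cat >> h.py <<'E'
def tubs(c,im,z=.074,dmin=.04,dmax=.054):
    i=im[:,:,::-1].astype(int); m=((i[:,:,2]-i[:,:,0]>15)&(i[:,:,1]>110)); m[285:]=0; r=[]
    for h in blobs(i,m,300,9000):
        p,d=circ(c,h,z)
        if dmin<d<dmax: r.append(p); print("tub",np.round(h.mean(0)),p.round(4),round(d,4))
    return r
E
python3 - <<'E'
from h import *
s=st(); c,im=shot("wrist","w5"); np.savez("w5.npz",K=c[0],R=c[1],t=c[2]); tubs(c,im)
T,it=shot("top","top5"); tubs(T,it,.074,.03)
tubs(T,it,.102,.03)
E
```

```text
{'t': 12.9, 'q': [-0.2266, 0.1884, 1.2465, 0.0005, 1.7075, -0.1754], 'tool_pos': [0.6211, -0.0904, 0.3282], 'orientation': [-2.2768, -2.1633, -0.0], 'force': [0.0517, 0.0913, -0.5032], 'opening': 0.0929}
tub [627. 232.] [ 1.031  -0.1873] 0.0499
tub [339. 163.] [ 0.652  -0.0803] 0.0482
tub [344.  78.] [0.6638 0.0145] 0.0483
```

Emit:
{"fn": "servo_tool", "kwargs": {"plan": [[[-1,7,15,-10,0,0,0.077],[-1,9,25,-25,0,0,0.077],[-1,9,25,-40,0,0,0.077],[-1,9,25,-40,0,0,0.077],[-1,9,15,-40,0,0,0.077],[-1,0,0,-40,0,0,0.077],[-1,0,0,-30,0,0,0.077],[-1,0,0,-25,0,0,0.077],[-1,0,0,-13,0,0,0],[-1,0,0,0,0,0,0],[-1,0,0,0,0,0,0]]]}}

```text
t: 14.1
tool_pos: [0.6644, 0.0147, 0.067]
orientation: [1.515, 2.751, 0.001]
force: [1.2, -0.0, 0.9]
opening: 0.0931
```

Emit:
{"fn": "servo_tool", "kwargs": {"plan": [[[1,0,0,0,0,0,0],[1,0,0,0,0,0,0],[1,0,0,0,0,0,0],[1,0,0,0,0,0,0],[1,0,0,0,0,0,0],[1,0,0,0,0,0,0]]]}}

```text
t: 14.7
tool_pos: [0.664, 0.014, 0.066]
orientation: [1.514, 2.752, -0.0]
force: [-0.7, -0.5, 3.4]
opening: 0.0615
```

Emit:
{"fn": "servo_tool", "kwargs": {"plan": [[[1,0,0,20,0,0,0],[1,0,0,45,0,0,0],[1,0,0,45,0,0,0],[1,0,0,45,0,0,0],[1,-6,10,40,0,0,0],[1,-20,37,15,0,0,0],[1,-22,41,0,0,0,0],[1,-22,41,0,0,0,0],[1,-22,41,0,0,0,0],[1,-22,41,0,0,0,0],[1,-20,37,0,0,0,0],[1,-4,6,0,0,0,0]]]}}

```text
t: 15.9
tool_pos: [0.5231, 0.2722, 0.275]
orientation: [-1.507, -2.754, -0.001]
force: [0.3, -0.7, -2.6]
opening: 0.0615
```

Emit:
{"fn": "servo_tool", "kwargs": {"plan": [[[1,0,0,0,0,0,0],[1,0,0,0,0,0,0]]]}}

```text
t: 16.1
tool_pos: [0.5261, 0.2675, 0.2751]
orientation: [1.514, 2.752, -0.001]
force: [-0.3, -0.7, -1.8]
opening: 0.0619
```

Emit:
{"fn": "servo_tool", "kwargs": {"plan": [[[1,0,1,-20,0,0,0],[1,0,0,-40,0,0,0],[1,0,0,-40,0,0,0],[1,0,0,-20,0,0,0],[1,0,0,-20,0,0,0],[1,0,0,-15,0,0,0],[1,0,0,-12,0,0,0],[1,0,0,-8,0,0,0],[1,0,0,-3,0,0,0],[1,0,0,0,0,0,0],[1,0,0,0,0,0,0]]]}}

```text
t: 17.2
tool_pos: [0.526, 0.2689, 0.098]
orientation: [1.514, 2.752, -0.001]
force: [-0.2, -3.4, -3.1]
opening: 0.0615
```

Emit:
{"fn": "servo_tool", "kwargs": {"plan": [[[-1,0,0,0,0,0,0],[-1,0,0,0,0,0,0],[-1,0,0,0,0,0,0],[-1,0,0,0,0,0,0],[-1,0,0,25,0,0,0],[-1,0,0,40,0,0,0],[-1,0,0,45,0,0,0],[-1,0,0,45,0,0,0],[-1,6,-20,35,0,0,-0.025],[-1,12,-40,15,0,0,-0.075],[-1,12,-40,10,0,0,-0.075],[-1,12,-40,5,0,0,-0.075]]]}}

```text
t: 18.4
tool_pos: [0.5686, 0.1282, 0.3197]
orientation: [1.847, 2.539, 0.004]
force: [0.4, 0.5, -0.3]
opening: 0.0932
```

Emit:
{"fn": "servo_tool", "kwargs": {"plan": [[[-1,12,-40,5,0,0,-0.075],[-1,12,-40,5,0,0,-0.075],[-1,12,-40,0,0,0,-0.075],[-1,12,-40,0,0,0,-0.075],[-1,10,-20,0,0,0,-0.05],[-1,0,0,0,0,0,0],[-1,0,0,0,0,0,0]]]}}

```text
t: 19.1
tool_pos: [0.6258, -0.0508, 0.3274]
orientation: [-2.26, -2.182, -0.0]
force: [-0.4, -0.3, 0.1]
opening: 0.0931
```

```bash
python3 - <<'E'
from h import *
s=st(); c,im=shot("wrist","w6"); np.savez("w6.npz",K=c[0],R=c[1],t=c[2]); tubs(c,im)
E
```

```text
{'t': 19.1, 'q': [-0.163, 0.1887, 1.2476, 0.0005, 1.7057, -0.1279], 'tool_pos': [0.6258, -0.0508, 0.3274], 'orientation': [-2.2596, -2.1818, -0.0003], 'force': [-0.4242, -0.3485, 0.1231], 'opening': 0.0931}
tub [622. 244.] [ 1.0362 -0.1614] 0.0536
```

View pics/w6.png

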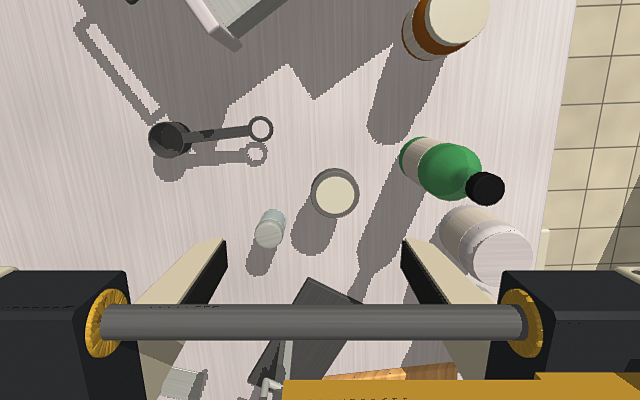

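The tub stands at (335,193) and was merged with the counter in my mask; the cup is at (170,140) with its eye at (260,128). I window the tub and fit again.

```bash
python3 - <<'E'
from h import *
w=np.load("w6.npz");c=(w["K"],w["R"],w["t"]);i=cv2.imread("pics/w6.png").astype(int)
for lim in(20,28):
    m=((i[:,:,2]-i[:,:,0]>lim)&(i[:,:,1]>110)); m[:168]=0;m[218:]=0;m[:,:308]=0;m[:,362:]=0
    for h in blobs(i,m,300,9000): print(np.round(h.mean(0)),circ(c,h,.074))
E
```

```text
[336. 194.] (array([ 0.65203429, -0.08023092]), np.float64(0.04776346464938948))
[332. 194.] (array([ 0.6519606 , -0.08029246]), np.float64(0.047037197968254146))
```

Emit:
{"fn": "servo_tool", "kwargs": {"plan": [[[-1,6,-9,-10,0,0,-0.074],[-1,10,-10,-10,0,0,-0.074],[-1,10,-10,-20,0,0,-0.074],[-1,0,0,-30,0,0,-0.074],[-1,0,0,-40,0,0,-0.074],[-1,0,0,-40,0,0,-0.074],[-1,0,0,-40,0,0,-0.074],[-1,0,0,-35,0,0,-0.074],[-1,0,0,-25,0,0,-0.074],[-1,0,0,-12,0,0,0],[-1,0,0,0,0,0,0],[-1,0,0,0,0,0,0]]]}}

```text
t: 20.35
tool_pos: [0.6527, -0.0793, 0.0672]
orientation: [2.846, 1.327, 0.003]
force: [-0.1, -0.4, 0.8]
opening: 0.0933
```

Emit:
{"fn": "servo_tool", "kwargs": {"plan": [[[1,0,0,0,0,0,0],[1,0,0,0,0,0,0],[1,0,0,0,0,0,0],[1,0,0,0,0,0,0],[1,0,0,0,0,0,0],[1,0,0,20,0,0,0],[1,0,0,45,0,0,0],[1,0,0,45,0,0,0],[1,0,0,45,0,0,0],[1,0,0,40,0,0,0.06],[1,0,0,15,0,0,0.11],[1,0,0,0,0,0,0.11]]]}}

```text
t: 21.55
tool_pos: [0.6534, -0.0801, 0.2802]
orientation: [2.629, 1.712, 0.007]
force: [0.3, -0.0, -1.6]
opening: 0.0615
```

Emit:
{"fn": "servo_tool", "kwargs": {"plan": [[[1,-5,18,0,0,0,0.11],[1,-10,34,0,0,0,0.11],[1,-11,37,0,0,0,0.11],[1,-11,37,0,0,0,0.11],[1,-11,37,0,0,0,0.11],[1,-11,37,0,0,0,0.11],[1,-11,37,0,0,0,0.11],[1,-8,28,0,0,0,0.11],[1,-2,9,0,0,0,0.1],[1,0,0,0,0,0,0],[1,0,0,0,0,0,0],[1,0,0,0,0,0,0]]]}}

```text
t: 22.75
tool_pos: [0.572, 0.1933, 0.2753]
orientation: [-1.527, -2.745, 0.001]
force: [0.2, -0.2, -2.1]
opening: 0.0616
```

```bash
python3 - <<'E'
from h import *
s=st();R=cv2.Rodrigues(np.array(s["orientation"]))[0];print("yaw",np.arctan2(R[1,1],R[0,1]))
c,im=shot("wrist","w7")
E
```

```text
{'t': 22.75, 'q': [0.2411, 0.1265, 1.4098, -0.0003, 1.6057, -0.3146], 'tool_pos': [0.572, 0.1933, 0.2753], 'orientation': [-1.5269, -2.7454, 0.0007], 'force': [0.2123, -0.2483, -2.1166], 'opening': 0.0616}
yaw 0.5556599513114147
```

View pics/w7.png

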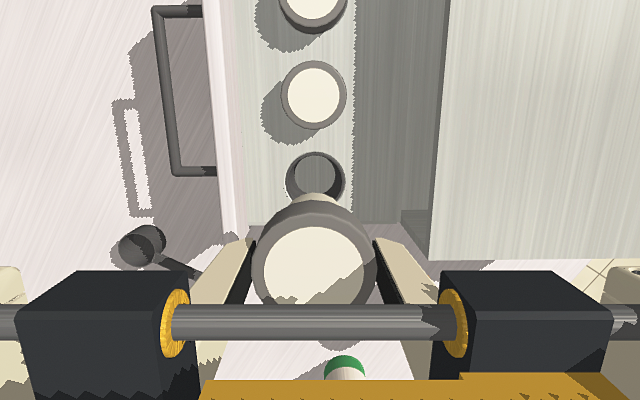

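Tubs in well2 (314,96) and well3 (313,10) sit level with their lids above the deck, and the third tub is lined up with well1. I insert it.

Emit:
{"fn": "servo_tool", "kwargs": {"plan": [[[1,1,1,-20,0,0,0.01],[1,0,0,-40,0,0,0],[1,0,0,-40,0,0,0],[1,0,0,-20,0,0,0],[1,0,0,-20,0,0,0],[1,0,0,-15,0,0,0],[1,0,0,-12,0,0,0],[1,0,0,-8,0,0,0],[1,0,0,-3,0,0,0],[1,0,0,0,0,0,0],[1,0,0,0,0,0,0]]]}}

```text
t: 23.9
tool_pos: [0.5731, 0.1953, 0.0983]
orientation: [1.508, 2.755, 0.001]
force: [-1.1, -0.6, -1.6]
opening: 0.0615
```

Emit:
{"fn": "servo_tool", "kwargs": {"plan": [[[-1,0,0,0,0,0,0],[-1,0,0,0,0,0,0],[-1,0,0,0,0,0,0],[-1,0,0,0,0,0,0],[-1,0,0,25,0,0,0],[-1,0,0,40,0,0,0],[-1,0,0,45,0,0,0],[-1,0,0,45,0,0,0],[-1,-6,5,30,0,0,0],[-1,-15,15,15,0,0,0],[-1,-10,10,0,0,0,0],[-1,0,0,0,0,0,0]]]}}

```text
t: 25.1
tool_pos: [0.5409, 0.2265, 0.2973]
orientation: [-1.506, -2.757, -0.001]
force: [-0.0, -0.5, -0.7]
opening: 0.0929
```

```bash
python3 - <<'E'
from h import *
s=st();c,im=shot("wrist","w8");np.savez("w8.npz",K=c[0],R=c[1],t=c[2])
i=im[:,:,::-1].astype(int);m=((i[:,:,2]-i[:,:,0]>15)&(i[:,:,1]>110));m[:,:270]=0;m[:,360:]=0;m[290:]=0
for h in blobs(i,m,300,9000): print(h.mean(0).round(),h.min(0),circ(c,h,.102))
E
```

```text
{'t': 25.1, 'q': [0.3089, 0.075, 1.4252, 0.0004, 1.6412, -0.262], 'tool_pos': [0.5409, 0.2265, 0.2973], 'orientation': [-1.5059, -2.757, -0.0006], 'force': [-0.0252, -0.4627, -0.7188], 'opening': 0.0929}
[322. 220.] [301 201] (array([0.57468351, 0.19459211]), np.float64(0.048434542971614036))
[321. 143.] [299 118] (array([0.52713297, 0.26717737]), np.float64(0.04843621595389465))
[323.  49.] [299  21] (array([0.47957907, 0.34169753]), np.float64(0.04836689792846519))
```

All three lids show at home height (diameter 48.4 mm at z=0.102, matching the table reading) and lie within 2 mm of the well axes. Now I shut the drawer by its handle.

Emit:
{"fn": "servo_tool", "kwargs": {"plan": [[[0.35,-20,-5,0,0,0,0],[0.35,-38,-9,0,0,0,0],[0.35,-40,-9,0,0,0,0],[0.35,-34,-7,0,0,0,0.005],[0.35,0,0,-20,0,0,0],[0.35,0,0,-45,0,0,0],[0.35,0,0,-45,0,0,0],[0.35,0,0,-45,0,0,0],[0.35,0,0,-30,0,0,0],[0.35,0,0,-13,0,0,0],[0.35,0,0,0,0,0,0],[0.35,0,0,0,0,0,0]]], "force": 30}}

```text
t: 26.35
tool_pos: [0.4104, 0.1952, 0.1004]
orientation: [1.502, 2.759, 0.001]
force: [-0.2, -0.0, -0.3]
opening: 0.0304
```

Emit:
{"fn": "servo_tool", "kwargs": {"plan": [[[1,0,0,0,0,0,0],[1,0,0,0,0,0,0],[1,0,0,0,0,0,0],[1,0,0,0,0,0,0]]]}}

```text
t: 26.75
tool_pos: [0.4112, 0.1958, 0.1008]
orientation: [1.501, 2.758, 0.004]
force: [2.7, 2.3, 2.0]
opening: 0.009
```

Emit:
{"fn": "servo_tool", "kwargs": {"plan": [[[1,6,4,0,0,0,0],[1,11,7,0,0,0,0],[1,15,10,0,0,0,0],[1,17,11,0,0,0,0],[1,17,11,0,0,0,0],[1,17,11,0,0,0,0],[1,17,11,0,0,0,0],[1,17,10,0,0,0,0],[1,13,8,0,0,0,0],[1,8,5,0,0,0,0],[1,4,3,0,0,0,0],[1,3,2,0,0,0,0]]]}}

```text
t: 27.95
tool_pos: [0.556, 0.2881, 0.1008]
orientation: [1.501, 2.758, 0.001]
force: [-0.7, -2.8, 7.1]
opening: 0.0092
```

Emit:
{"fn": "servo_tool", "kwargs": {"plan": [[[1,3,2,0,0,0,0],[1,2,1,0,0,0,0],[1,2,1,0,0,0,0],[1,0,0,0,0,0,0]]]}}

```text
t: 28.35
tool_pos: [0.5628, 0.2924, 0.1009]
orientation: [1.501, 2.758, 0.002]
force: [0.7, -1.0, 5.4]
opening: 0.0091
```

Emit:
{"fn": "servo_tool", "kwargs": {"plan": [[[1,2,1,0,0,0,0],[1,2,1,0,0,0,0],[1,1,1,0,0,0,0],[1,0,0,0,0,0,0]]]}}

```text
t: 28.75
tool_pos: [0.5632, 0.2927, 0.1007]
orientation: [-1.499, -2.755, 0.014]
force: [-23.9, -15.6, 24.9]
opening: 0.0091
```

The stop is reached at about 28 N after a full 180 mm of travel. I release, rise and move over the cup.

Emit:
{"fn": "servo_tool", "kwargs": {"plan": [[[0.35,-3,-2,0,0,0,0],[0.35,0,0,0,0,0,0],[0.35,0,0,0,0,0,0],[0.35,0,0,0,0,0,0],[0.35,0,0,25,0,0,0],[0.35,0,0,45,0,0,0],[0.35,0,0,45,0,0,0],[0.35,0,0,40,0,0,-0.08],[0.35,-8,-37,20,0,0,-0.13],[0.35,-8,-37,10,0,0,-0.13],[0.35,-8,-37,0,0,0,-0.13],[0.35,-8,-37,0,0,0,-0.13]]]}}

```text
t: 29.95
tool_pos: [0.5318, 0.1442, 0.2852]
orientation: [2.255, 2.186, 0.002]
force: [0.8, -0.2, 0.3]
opening: 0.0308
```

Emit:
{"fn": "servo_tool", "kwargs": {"plan": [[[0.35,-8,-37,0,0,0,-0.13],[0.35,-8,-37,0,0,0,-0.13],[0.35,-8,-37,0,0,0,-0.13],[0.35,-7,-35,0,0,0,-0.13],[0.35,0,0,0,0,0,-0.13],[0.35,0,0,0,0,0,-0.14],[0.35,0,0,0,0,0,-0.14],[0.35,0,0,0,0,0,-0.14],[0.35,0,0,0,0,0,-0.14],[0.35,0,0,0,0,0,-0.14],[0.35,0,0,0,0,0,-0.11],[0.35,0,0,0,0,0,0]]]}}

```text
t: 31.15
tool_pos: [0.5009, -0.0008, 0.2845]
orientation: [-3.139, -0.13, -0.0]
force: [-0.9, -0.7, 0.2]
opening: 0.0303
```

```bash
python3 - <<'E'
from h import *
s=st();R=cv2.Rodrigues(np.array(s["orientation"]))[0];print("yaw",np.arctan2(R[1,1],R[0,1]))
c,im=shot("wrist","w9");np.savez("w9.npz",K=c[0],R=c[1],t=c[2])
shot("top","top9"); shot("side","side9")
E
```

```text
{'t': 31.15, 'q': [-0.1039, -0.1567, 1.6737, 0.0, 1.6246, 1.3838], 'tool_pos': [0.5009, -0.0008, 0.2845], 'orientation': [-3.1389, -0.1305, -0.0], 'force': [-0.8639, -0.6696, 0.1897], 'opening': 0.0303}
yaw -1.4876940544547326
```

View pics/w9.png

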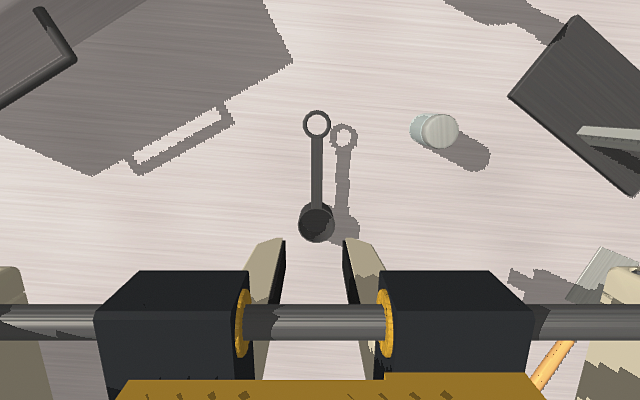

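Wrist view: eye at (316,124), handle along x≈317 to the cup at (316,222), lined up with the jaws.

```bash
python3 - <<'E'
from h import *
w=np.load("w9.npz");c=(w["K"],w["R"],w["t"]);g=cv2.imread("pics/w9.png",0)
m=(g<105).astype(np.uint8);m[:100]=0;m[245:]=0;m[:,:295]=0;m[:,345:]=0
n,l,st_,_=cv2.connectedComponentsWithStats(m);k=l==1+np.argmax(st_[1:,4]);
for r in(150,165,180,195):
    x=np.where(k[r])[0];print(r,x.min(),x.max())
hole=[h for h in cv2.findContours(k.astype(np.uint8),cv2.RETR_CCOMP,cv2.CHAIN_APPROX_NONE)[0] if 100<cv2.contourArea(h)<700 and cv2.contourArea(h)>0]
for h in hole:
    h=h[:,0];print("hole",h.mean(0),circ(c,h,.0315))
T=cam("top")
for v in(.5,.52):pass
ys=np.arange(145,200,5);mid=[(np.where(k[r])[0].min()+np.where(k[r])[0].max())/2 for r in ys]
H=np.array([onz(c,(a,r),.034)[:2] for a,r in zip(mid,ys)]);print(H.round(4).tolist());d=np.polyfit(H[:,0],H[:,1],1);print("slope",d)
# hook L tip and drawer from earlier views
S=cam("side");print("tipL",tri(T,(419.6,198.5),S,(417.4,246.8)),tri(T,(420,198.5),S,(416.8,247)))
E
```

```text
150 311 322
165 311 321
180 311 321
195 311 321
hole [316.36065574 124.2295082 ] (array([0.55820474, 0.00169083]), np.float64(0.02523879788437156))
[[0.5343, -0.0003], [0.5284, -0.0009], [0.5224, -0.0008], [0.5164, -0.0013], [0.5103, -0.0018], [0.5042, -0.0023], [0.4981, -0.0029], [0.4919, -0.0034], [0.4856, -0.0039], [0.4793, -0.0045], [0.4729, -0.005]]
slope [ 0.07774093 -0.04163564]
tipL (array([ 0.56942467, -0.25246499,  0.2204891 ]), np.float64(0.004504454574749142)) (array([ 0.56877489, -0.25273987,  0.22060006]), np.float64(0.0023867239519125517))
```

Emit:
{"fn": "servo_tool", "kwargs": {"plan": [[[0.35,-8,-3,-20,0,0,-0.005],[0.35,0,0,-45,0,0,0],[0.35,0,0,-45,0,0,0],[0.35,0,0,-45,0,0,0],[0.35,0,0,-45,0,0,0],[0.35,0,0,-35,0,0,0],[0.35,0,0,-18,0,0,0],[0.35,0,0,-8,0,0,0],[0.35,0,0,0,0,0,0],[0.35,0,0,0,0,0,0]]], "force": 40}}

```text
t: 32.3
tool_pos: [0.4939, -0.0039, 0.0248]
orientation: [3.139, 0.127, 0.003]
force: [0.8, -0.2, -0.1]
opening: 0.0307
```

Emit:
{"fn": "servo_tool", "kwargs": {"plan": [[[1,0,0,0,0,0,0],[1,0,0,0,0,0,0],[1,0,0,0,0,0,0],[1,0,0,0,0,0,0],[1,0,0,0,0,0,0]]]}}

```text
t: 32.8
tool_pos: [0.4938, -0.0038, 0.0244]
orientation: [3.139, 0.125, 0.003]
force: [2.9, 0.5, 2.6]
opening: 0.0131
```

Emit:
{"fn": "servo_tool", "kwargs": {"plan": [[[1,0,0,15,0,0,0],[1,0,0,35,0,0,0],[1,0,0,45,0,0,0],[1,0,0,45,0,0,0],[1,0,0,45,0,0,0],[1,0,0,40,0,0,0],[1,0,0,25,0,0,-0.04],[1,0,0,10,0,0,-0.08],[1,0,0,0,0,0,-0.08],[1,0,0,0,0,0,-0.08],[1,0,0,0,0,0,-0.08],[1,0,0,0,0,0,-0.08]]]}}

```text
t: 34.0
tool_pos: [0.4923, -0.0037, 0.2829]
orientation: [3.09, -0.568, -0.002]
force: [-0.4, -0.3, -1.8]
opening: 0.0134
```

Emit:
{"fn": "servo_tool", "kwargs": {"plan": [[[1,2,-15,0,0,0,-0.08],[1,3,-30,0,0,0,-0.08],[1,3,-36,0,0,0,-0.04],[1,3,-36,0,0,0,0],[1,3,-36,0,0,0,0],[1,3,-36,0,0,0,0],[1,2,-20,0,0,0,0],[1,1,-5,0,0,0,0],[1,0,0,0,0,0,0],[1,0,0,0,0,0,0]]]}}

```text
t: 35.0
tool_pos: [0.5127, -0.2168, 0.2832]
orientation: [-3.019, 0.868, 0.001]
force: [0.1, 0.1, -1.4]
opening: 0.0133
```

```bash
python3 - <<'E'
from h import *
s=st();R=cv2.Rodrigues(np.array(s["orientation"]))[0];print("yaw",np.arctan2(R[1,1],R[0,1])+np.pi/2)
c,im=shot("wrist","w10");np.savez("w10.npz",K=c[0],R=c[1],t=c[2])
y=np.arctan2(R[1,1],R[0,1])+np.pi/2;e=np.array(s["tool_pos"])+[.0646*np.cos(y),.0646*np.sin(y),.007]
print("eye pred",e,proj(c,e),"tip pred",proj(c,(.569,-.2526,.2205)))
S,i2=shot("side","side10");print(proj(S,e))
E
```

```text
{'t': 35.0, 'q': [-0.4925, -0.0025, 1.5299, 0.0004, 1.6152, 1.638], 'tool_pos': [0.5127, -0.2168, 0.2832], 'orientation': [-3.0188, 0.8676, 0.0014], 'force': [0.0509, 0.0668, -1.3688], 'opening': 0.0133}
yaw -0.5596808135467013
eye pred [ 0.56742858 -0.25113316  0.29021373] [316.89973891 133.40148774] tip pred [316.57608943 121.7537447 ]
[420.66381878 219.08370791]
```

View pics/w10.png

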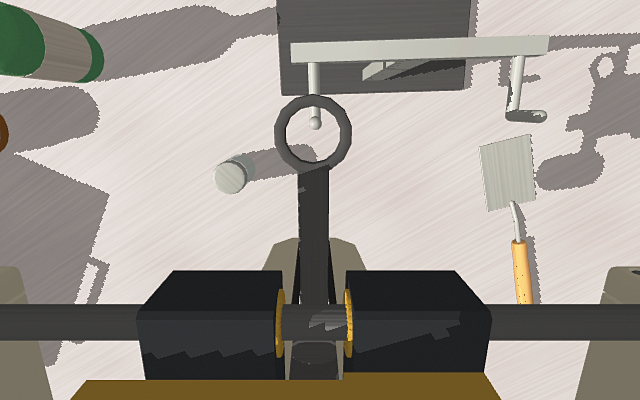

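The eye's hole is centred at (313,132) and the hook tip shows through it at (315,123), almost lined up; the bar runs across at the right angle. I compute the offset.

```bash
python3 - <<'E'
from h import *
w=np.load("w10.npz");c=(w["K"],w["R"],w["t"]);im=cv2.imread("pics/w10.png");g=cv2.cvtColor(im,cv2.COLOR_BGR2GRAY)
m=(g<110).astype(np.uint8);m[:95]=0
cs,hi=cv2.findContours(m,cv2.RETR_CCOMP,cv2.CHAIN_APPROX_NONE)
for k,h in zip(cs,hi[0]):
    if h[3]>=0 and 1000<cv2.contourArea(k)<4000:
        b=cv2.convexHull(k)[:,0];e=cv2.fitEllipse(b);print(e,circ(c,b,.290),circ(c,b,.2925)); ec=e[0]
for z in(.2205,.225): print("tip",z,onz(c,(315,123),z))
print("bar",onz(c,(290,62),.19),onz(c,(548,50),.19))
S=cv2.imread("pics/side10.png")[190:280,380:460];cv2.imwrite("pics/s10.png",cv2.resize(S,None,fx=6,fy=6,interpolation=cv2.INTER_CUBIC))
E
```

```text
((312.61614990234375, 133.62982177734375), (56.49870300292969, 57.00708770751953), 166.56703186035156) (array([ 0.56808273, -0.2493588 ]), np.float64(0.02431638472162099)) (array([ 0.56823814, -0.24946619]), np.float64(0.02390653892886202))
tip 0.2205 [ 0.56887815 -0.25135497  0.2205    ]
tip 0.225 [ 0.56905221 -0.25144535  0.225     ]
bar [ 0.61132614 -0.25779009  0.19      ] [ 0.52473479 -0.41036882  0.19      ]
```

View pics/s10.png

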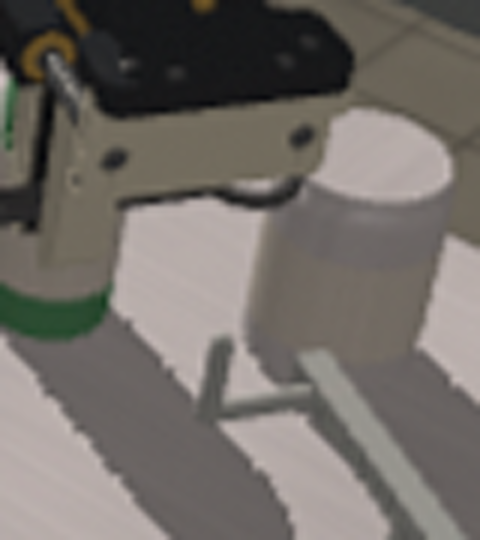

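Offset is only (+1, -2) mm. I lower the eye over the tip.

Emit:
{"fn": "servo_tool", "kwargs": {"plan": [[[1,1,-2,-10,0,0,0],[1,0,0,-20,0,0,0],[1,0,0,-20,0,0,0],[1,0,0,-15,0,0,0],[1,0,0,-12,0,0,0],[1,0,0,-10,0,0,0],[1,0,0,-5,0,0,0],[1,0,0,0,0,0,0]]]}}

```text
t: 35.9
tool_pos: [0.5136, -0.2196, 0.1909]
orientation: [-3.019, 0.868, 0.001]
force: [-0.7, -0.4, -1.1]
opening: 0.0131
```

```bash
python3 - <<'E'
from h import *
st();c,im=shot("wrist","w11");np.savez("w11.npz",K=c[0],R=c[1],t=c[2]);print("tip",proj(c,(.5689,-.2514,.2225)))
print(im[115:160:3,290:340:4].sum(2)//3)
E
```

```text
{'t': 35.9, 'q': [-0.4959, 0.0406, 1.654, 0.0001, 1.4478, 1.6351], 'tool_pos': [0.5136, -0.2196, 0.1909], 'orientation': [-3.0189, 0.8684, 0.0013], 'force': [-0.7413, -0.4108, -1.0754], 'opening': 0.0131}
tip [310.64680823 140.84453135]
[[ 71 237 215 110 118 203 147 104 216 223 222  80  87]
 [192 217 219 136 241 201 148 105 224 216 215 236  92]
 [226 218 219 174 243 201 150 105 217 215 218 220  91]
 [221 221 225 169 114 206 152 107 219 214 218 221  76]
 [222 223 222 165 193  96  99 108 215 217 218 213 234]
 [223 223 219 201 120 122 103  97 219 215 215 220 216]
 [222 217 221 170 180 161 120 104 218 216 221 215 228]
 [215 224 217 207 201 180 143 107 222 218 217 215 217]
 [224 216 215 220 217 198 155 109 228 219 212 210 232]
 [214 216 210 223 234 195 157 110 226 212 215 218 240]
 [222 213 217 219 215 188 156 105 217 218 220 218  82]
 [226 218 217 215 201 177 143 128 219 222 215 223  89]
 [ 29 220 217 218 220 161 157 219 224 211 218 188  92]
 [ 78 116 218 220 211 211 217 223 211 216 228  84  90]
 [ 85  73  79 127 224 218 222 212 215 230  81  88  85]]
```

The force is nil and the tip is through the hole. I release, wait, rise and look.

Emit:
{"fn": "servo_tool", "kwargs": {"plan": [[[0.3,0,0,0,0,0,0],[0.3,0,0,0,0,0,0],[0.3,0,0,0,0,0,0],[0.3,0,0,0,0,0,0],[0.3,0,0,0,0,0,0],[0.3,0,0,0,0,0,0],[0.3,0,0,0,0,0,0],[0.3,0,0,0,0,0,0]]]}}

```text
t: 36.75
tool_pos: [0.5138, -0.2198, 0.1915]
orientation: [-3.019, 0.869, 0.0]
force: [0.1, 0.2, 1.1]
opening: 0.0324
```

Emit:
{"fn": "servo_tool", "kwargs": {"plan": [[[0.3,0,0,15,0,0,0],[0.3,0,0,30,0,0,0],[0.3,0,0,40,0,0,0],[0.3,0,0,30,0,0,0],[0.3,-10,10,20,0,0,0],[0.3,-30,30,0,0,0,0],[0.3,-30,40,0,0,0,0],[0.3,-20,40,0,0,0,0],[0.3,0,0,0,0,0,0],[0.3,0,0,0,0,0,0]]]}}

```text
t: 37.75
tool_pos: [0.4239, -0.0993, 0.3282]
orientation: [3.02, -0.866, 0.005]
force: [0.5, 0.2, 0.6]
opening: 0.0324
```

```bash
python3 - <<'E'
from h import *
st();o=np.zeros((600,800,3),np.uint8)
S,i=shot("side","side12");T,t=shot("top","top12");W,w=shot("wrist","w12")
a=cv2.resize(i[225:365,370:530],None,fx=2.5,fy=2.5,interpolation=cv2.INTER_CUBIC)
b=cv2.resize(t[80:240,140:340],None,fx=2,fy=2,interpolation=cv2.INTER_CUBIC)
d=cv2.resize(i[120:260,200:400],None,fx=2,fy=2,interpolation=cv2.INTER_CUBIC);e=cv2.resize(w,(400,250))
o[:350,:400]=a;o[:320,400:]=b;o[320:600,400:]=d;o[350:600,:400]=e
cv2.imwrite("pics/fin.png",o[:,:,::-1])
E
```

```text
{'t': 37.75, 'q': [-0.3478, -0.3449, 1.7524, -0.0002, 1.7311, 1.7815], 'tool_pos': [0.4239, -0.0993, 0.3282], 'orientation': [3.0195, -0.8658, 0.0046], 'force': [0.4543, 0.2221, 0.5998], 'opening': 0.0324}
```

View pics/fin.png

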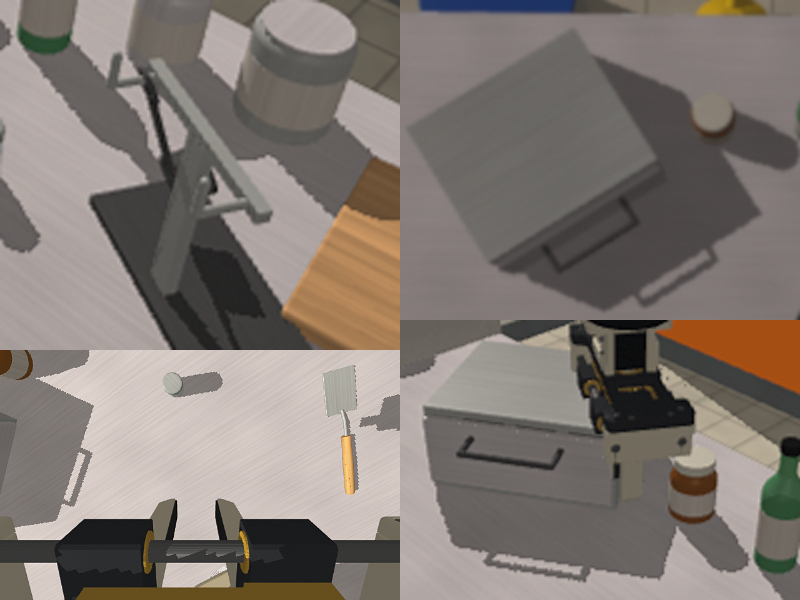

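The cup hangs from the hook by its eye, still swinging; the drawer front is flush and the bottles are untouched. I let it settle for a bit, check with numbers, then hand in.

Emit:
{"fn": "servo_tool", "kwargs": {"plan": [[[0.3,-10,10,0,0,0,0],[0.3,0,0,0,0,0,0],[0.3,0,0,0,0,0,0],[0.3,0,0,0,0,0,0],[0.3,0,0,0,0,0,0],[0.3,0,0,0,0,0,0],[0.3,0,0,0,0,0,0],[0.3,0,0,0,0,0,0],[0.3,0,0,0,0,0,0],[0.3,0,0,0,0,0,0],[0.3,0,0,0,0,0,0],[0.3,0,0,0,0,0,0]]]}}

```text
t: 39.1
tool_pos: [0.4138, -0.0898, 0.3266]
orientation: [-3.019, 0.868, -0.0]
force: [0.9, 0.1, 0.4]
opening: 0.0322
```

```bash
python3 - <<'E'
from h import *
S=cam("side")
tip=np.array([.569,-.2514,.2225]);d=np.array([.85,-.53,0])
b=cv2.imread("pics/side0.png").astype(int)
for k in range(2):
    _,i=shot("side",f"s13_{k}");i=i[:,:,::-1].astype(int)
    m=(i.max(2)<75)&(b.max(2)>85);m[:245]=0;m[340:]=0;m[:,:410]=0;m[:,470:]=0
    y,x=np.where(m);print(len(y),"top of cup px",x[y.argmin()],y.min(),"bottom",x[y.argmax()],y.max())
for s in(0,.02,.04): print("eye on wire, pred px",proj(S,tip+d*s+[0,0,-.043]))
# handle at shut: dark bar pixels vs prediction in side view
print("handle pred",proj(S,[.5632-.842*0,.2927,.105]))
z=cv2.imread("pics/s13_1.png",0);p=proj(S,[.5605,.294,.105]).astype(int);print(p,z[p[1]-8:p[1]+9,p[0]].tolist())
E
```

```text
340 top of cup px 424 252 bottom 424 339
358 top of cup px 425 252 bottom 415 300
eye on wire, pred px [412.66058569 261.92821882]
eye on wire, pred px [421.63222579 260.59601256]
eye on wire, pred px [430.5201603  259.27623582]
handle pred [251.27000077 189.62354112]
[250 189] [102, 103, 104, 104, 103, 105, 106, 82, 47, 36, 66, 101, 108, 106, 104, 105, 106]
```

```bash
python3 -c "
from plant import job; print(job.close_job())"
```

```text
the job is handed in; nothing more can be done
None
```

The sauce station is in order and I handed the job in at about 39 s; no verdict was reported.

**What I did:**
- Pulled the drawer out until it met its stop (about 45 N on the wrist).
- Set the three tubs into the three wells.
- Pushed the drawer shut, feeling the end stop at about 28 N after roughly 180 mm of travel.
- Hung the one cup that was there on the hook nearer the robot.

**Last checks:**
- **Tubs:** before shutting, the lids read at fully-home height, within about 2 mm of the measured well centres. They looked upright, and I could not see them again once the drawer was shut.
- **Drawer:** the front looks flush with the unit in the last pictures, and the handle is within a pixel of its predicted shut position.
- **Cup:** it hangs by its eye on the wire, about 25 mm along from the tip, and was still swinging a little at hand-in.
- **Other things:** the shaker, oil and jar are still standing, by eye in the last pictures.

**Disagreements:**
- The well rims measured 64 mm across against the 58 mm given, probably a masking effect, because their spacing came out right at 88.1 mm.
- The hook tip came out at 0.2205 m high against an expected 0.225 m.

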